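# Latch the dish carrier under the viewing ring

### The job

Two spring-loaded dish viewers stand on the bench: on the one whose carrier holds the petri dish, push the carrier inwards by its upright tab until it is well past its stop pin, then let it go, so that the spring brings it back to rest against the raised pin with the dish under the ring. Only push with the fingertips: do not pinch the tab, and do not touch the dish, which stays lying in its nest. Leave the empty carrier at home and the other things on the bench where they are.

Things in the scene. Friction and masses are not known exactly. Their poses are not given: they have to be found in the camera images.
- viewer_a: Dish viewer fixed to the bench: the one whose carrier holds the petri dish. Grey bed 236x132x12 mm, x from -104 to +132, rails on its long sides to 31 mm high; black ring (84 mm outside, 66 inside, 49 to 57 mm above the bench) on posts, centred at x = +55. Origin: on the bench; +x = the way the carrier is pushed in (away from the robot, turned up to 0.25 rad), z up.
- carrier_a (a joint): Slide of its carrier along the viewer's +x, m: 0 home (out), 0.085 end stop. A spring drives it home (3.5 N at 0, 7 N at the end; damper about 25 N per m/s). Beyond 0.053 the stop pin springs up behind the carrier's wing; let go from there it returns by itself within 1 s to rest on the pin at 0.053 (latched, nest under the ring). Let go earlier it returns to 0.
- tab_a (a point): Middle of the outer (robot-side) face of the upright push tab on its carrier; axes as the viewer's (+x = push direction); moves with the carrier. Tab 46 mm wide (y), 8 mm thick (x), from 28 to 68 mm above the bench; this point 54 mm above it, at home 95 mm on the robot's side of the viewer's origin. Nothing stands behind the tab but the low bed (12 mm) and rails (31 mm, 111 mm apart).
- nest_a (a point): Centre of the round nest on its carrier (62 mm inside, 71 mm outside, rim 5 mm high), on its floor 28 mm above the bench, 97 mm ahead of the tab's outer face. It holds the petri dish.
- pin_a (a joint): Its upright steel stop pin, 8 mm thick; height in m: 0 = held down beneath the carrier's left wing, 0.013 = sprung up behind the wing. Moves by itself. It stands 29 mm ahead of the viewer's origin and 46 mm to the left (+y).
- viewer_b: Dish viewer fixed to the bench: the one whose carrier is empty. Grey bed 236x132x12 mm, x from -104 to +132, rails on its long sides to 31 mm high; black ring (84 mm outside, 66 inside, 49 to 57 mm above the bench) on posts, centred at x = +55. Origin: on the bench; +x = the way the carrier is pushed in (away from the robot, turned up to 0.25 rad), z up.
- carrier_b (a joint): Slide of its carrier along the viewer's +x, m: 0 home (out), 0.085 end stop. A spring drives it home (3.5 N at 0, 7 N at the end; damper about 25 N per m/s). Beyond 0.053 the stop pin springs up behind the carrier's wing; let go from there it returns by itself within 1 s to rest on the pin at 0.053 (latched, nest under the ring). Let go earlier it returns to 0.
- tab_b (a point): Middle of the outer (robot-side) face of the upright push tab on its carrier; axes as the viewer's (+x = push direction); moves with the carrier. Tab 46 mm wide (y), 8 mm thick (x), from 28 to 68 mm above the bench; this point 54 mm above it, at home 95 mm on the robot's side of the viewer's origin. Nothing stands behind the tab but the low bed (12 mm) and rails (31 mm, 111 mm apart).
- nest_b (a point): Centre of the round nest on its carrier (62 mm inside, 71 mm outside, rim 5 mm high), on its floor 28 mm above the bench, 97 mm ahead of the tab's outer face. It is empty.
- pin_b (a joint): Its upright steel stop pin, 8 mm thick; height in m: 0 = held down beneath the carrier's left wing, 0.013 = sprung up behind the wing. Moves by itself. It stands 29 mm ahead of the viewer's origin and 46 mm to the left (+y).
- dish: Petri dish 59 mm wide, 14 mm high, 22 g, lying loose in the nest of carrier_a. Origin: centre of its underside, z up.
- spare_dish: A second closed petri dish 59 mm wide, 14 mm high, lying on the bench between the robot and the viewers, loose; bystander. Origin: centre of its underside.
- marker: A marker pen 135 mm long, 17 mm thick, lying on the bench on the robot's side of the viewers, loose; bystander. Origin: centre of its underside.
- tape: A roll of brown tape 92 mm wide, 48 mm high, lying at the left, loose; bystander. Origin: centre of its underside.
Mind the look-alikes: they are no part of the job. Leave any black or green look-alike of the dish alone.

How it is judged (in metres and radians):
On the way, in this order (a step that is already met when the one before it is completed fails the run):
1. the carrier with the dish has been pushed at least 5 mm past its stop pin (value of joint carrier_a above 0.058 m).
2. the carrier has come back and rests against its raised stop pin (value of joint carrier_a between 0.048 and 0.056 m and value of joint pin_a above 0.009 m), for 0.2 s.
At the end, for the whole second after the job is handed in: The carrier with the dish rests against its raised stop pin (slide 48 to 56 mm, pin at least 9 mm up), the dish lies flat and still in its nest (within 6 mm), the empty carrier is home (within 5 mm) (all of step 2 and value of joint carrier_b below 0.005 m and linear speed of dish below 0.02 m/s and distance between dish and nest_a below 0.006 m and angle between dish's own z axis and vertical below 0.1 rad); the robot touches nothing.
It fails at once if the dish is touched by the robot (over 1 N) (contact force between any of the fingers, the arm and dish above 1 N).
It fails at once if the dish leaves its nest (10 mm) (distance between dish and nest_a above 0.01 m).
It fails at once if the tab is pinched between the fingers (contact force between the fingers and viewer_a above 0.5 N and x of the grasp point in the frame of tab_a between 0.001 and 0.012 m and y of the grasp point in the frame of tab_a between -0.035 and 0.035 m and z of the grasp point in the frame of tab_a below 0.018 m).
It fails at once if the empty carrier is pushed in (15 mm) (value of joint carrier_b above 0.015 m).
It fails at once if a bystander is moved (20 mm) (distance of any of spare_dish, marker, tape from where it was at the start of the episode above 0.02 m).
It also fails if it takes over 32 s, if anything falls off the work surface, if the arm or the gripper's body presses on something with over 40 N, if the wrist force passes 120 N, or if a joint passes its speed limit or range.

### The arm

A 6-joint arm with a two-finger parallel gripper is mounted at the origin on a cart in front of the work surface, level with it; the furniture and walls round the work are solid. World frame = base frame: x ahead of the robot, y to its left, z up, the work surface at z = 0. Lengths are in m, angles in degrees, forces in N, time in s.
With the tool pointing down it reaches from about 0.375 to 0.9 m from the base axis. Payload 3.1 kg.
Tool frame: the origin (TCP) lies on the centre line of the jaws, within the pads' length; the fingertips stand env.tip_reach ahead of it and the grasp point (between the pads) lies 6 mm ahead of it (env.tip_reach is the distance from the TCP to the fingertips, in m); z points along the fingers, y is the direction in which the jaws open and shut (so a half turn about z gives the same grasp; the last joint's range is limited). The gripper opens to 87 mm and grips with 3 to 60 N. Pads are 19 mm wide; open, the fingers measure 117 mm over their backs; the gripper's body (75 mm by 190 mm) begins 51 mm behind the grasp point.
Start: joints at [53.486, 30.224, 82.088, -0, 67.689, -10.227], TCP at [0.277, 0.56, 0.248] pointing down, gripper open.
Joint ranges: [-176.69, 176.69], [-43.24, 126.21], [12.49, 139.97], [-82, 262], [0, 151.66], [-163.58, 163.58]. Speed limits (degrees/s): [159.86, 159.86, 180, 180, 180, 180].

### API

Orientations are given as [roll, pitch, yaw] about the fixed x, y, z axes, in that order (R = Rz(yaw) Ry(pitch) Rx(roll)).
In Python, from station import readout, vision, env gives the robot as it stands.
- The arm moves only by the tool drive_tool, never from a script. Its argument "steps" is a list of rows, each a list of 3 entries, a list of its own where there are three numbers: the shift along the world's x, y, z in m, then the turn about the world's z in degrees, then the gripper's target within -1 to 1 (shut at 1, half-way at 0, fully open at -1). In form: [[[x, y, z], spin, gripper], ...]. A call has 1 to 20 rows; each row shifts and turns the commanded pose from where the row before left it; what a row does not reach is not made up. A row lasts 1/12 s, in which the tool goes at most 41.7 mm and 7.16 degrees, less where a joint would pass 70% of its speed; a pose out of reach is approached as far as the arm can. A call is refused whole if a number of a shift passes 0.0417 or a number of a turn 7.16, either way. A call with a gripper value outside its range is refused whole. The fingers move at their own pace and stop on an object; "grip_force" is the grip in N (left out, the last holds). Time passes only in rows, so rows that do not move let the fingers close. It gives the time, the measured TCP pose, the force and the opening at its end, in the units of the state.
- readout.state(): the state, without advancing time (a new reading comes with each control period).
- vision.get_image(name): name is "side" or "top"; returns the picture (420x560x3 uint8, red, green, blue); there is no depth.
- vision.camera_model(name): a dict with "fx", "fy", "cx", "cy" (pixels), "xyz" and "attitude" of the camera in the world. Camera axes: x right, y down, z forward; pixel columns grow to the right and rows downward; lengths in m; the calibration is good to about 2 mm. A picture is of the moment at which its call begins. camera_model takes no time and is no camera call.
- env.finish_job(): hands the job in, once; it reports no verdict.
The state is a dict: "t": time; "joint_pos": joint angles; "qvel": joint speeds; "tau": joint torques, N m; "ee_pos": TCP position; "tool_rot": TCP orientation; "wrist_force": force on the tool from outside, world axes, zero at the start; "torque": the same for the moment, N m; "opening": finger opening in m.
Only numpy, scipy, OpenCV 4.12 (cv2) and the standard library are available. Lean on these libraries where they do the work, as an engineer would, in place of code of your own. Each camera call takes 0.05 s, during which the arm holds its last target.

## Working session

There is one attempt and no reset: what is moved stays moved. The work goes in short steps, Python scripts to look and compute and a tool call to move; the robot and the scene stay as the last step left them, time stands still between calls to the robot, and variables do not carry over. Pictures are saved under pics/ and viewed, and the job is handed in when it is done.

Besides the shell and the picture viewer there is one more tool, called after ">>>" by a JSON object that holds its "name" and its "arguments". drive_tool: Moves the arm, as the interface text tells. Its arguments: {"type":"object","properties":{"steps":{"type":"array"},"grip_force":{"type":"number"}},"required":["steps"]}

```bash
mkdir -p pics; python3 - <<'E'
from station import readout, vision, env
import cv2
print(readout.state(), env.tip_reach)
for n in("top","side"):
    im=vision.get_image(n); cv2.imwrite(f"pics/{n}0.png",im[:,:,::-1]); print(vision.camera_model(n))
E
```

```text
{'t': 0.0, 'joint_pos': array([ 5.34840484e+01,  3.02772288e+01,  8.21558668e+01, -1.05214138e-03,
        6.76900454e+01, -1.02276204e+01]), 'qvel': array([ 0.04899189,  0.07423523,  0.01098573, -0.04709176, -0.11589809,
        0.07693306]), 'tau': array([-1.27618241e-03, -4.40044963e+01, -1.76589543e+01,  6.32108166e-02,
        5.82139380e-02, -1.54620329e-04]), 'ee_pos': array([0.27637585, 0.55981515, 0.2465931 ]), 'tool_rot': array([-1.79878643e+02, -2.09077351e-02,  1.53712047e+02]), 'wrist_force': array([ 0.6534972 ,  0.25272589, -0.44287025]), 'torque': array([-0.02619615,  0.02581157, -0.00165614]), 'opening': 0.08716181290624797} 0.025
{'fx': 446.0329228739296, 'fy': 446.0329228739296, 'cx': 282.8937704991593, 'cy': 203.74592054894893, 'xyz': array([0.34260184, 0.08243752, 1.19522193]), 'attitude': array([-170.58292924,   -0.39428462,  -89.83433083])}
{'fx': 385.08378498347054, 'fy': 385.08378498347054, 'cx': 279.6108173108446, 'cy': 203.33393920104976, 'xyz': array([0.57018431, 0.84969483, 0.55656702]), 'attitude': array([-122.01039867,    1.41928804,  175.94686669])}
```

View pics/top0.png

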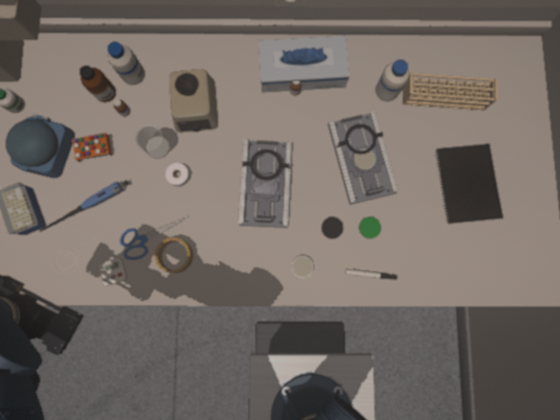

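View pics/side0.png

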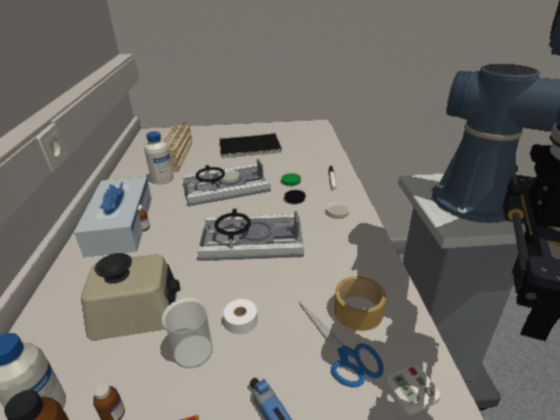

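```bash
python3 - <<'E'
import cv2
im=cv2.imread("pics/top0.png")
cv2.imwrite("pics/c1.png",cv2.resize(im[100:290,225:415],None,fx=3.1,fy=3.1,interpolation=cv2.INTER_CUBIC))
im=cv2.imread("pics/side0.png")
cv2.imwrite("pics/c2.png",cv2.resize(im[140:270,170:370],None,fx=4,fy=4,interpolation=cv2.INTER_CUBIC))
E
```

```text
(no output)
```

View pics/c1.png

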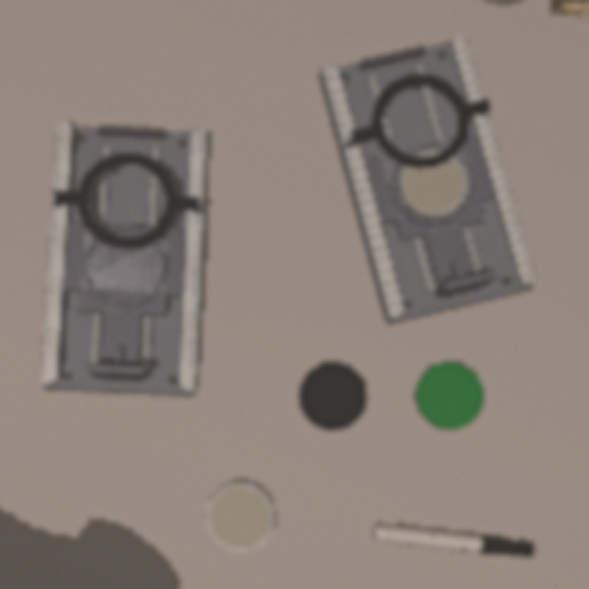

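View pics/c2.png

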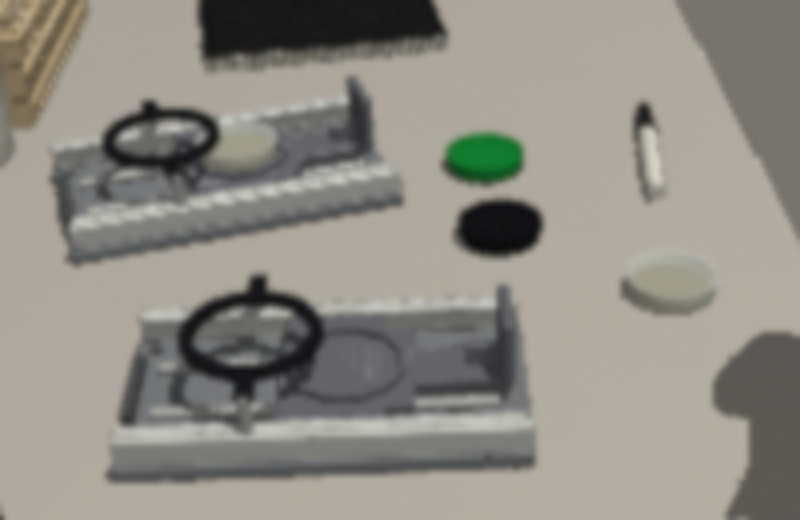

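The top crop shows two candidates. The left viewer, at about (266,183) in the full picture, has an empty nest. The right viewer, at about (362,158), has the cream dish at about (365,160), so it is viewer_a. The green, black and spare dishes lie on the bench.

```bash
cat > h.py <<'E'
import numpy as np, cv2
from scipy.spatial.transform import Rotation as R
from station import readout, vision, env
def cam(n):
    m=vision.camera_model(n); return m,R.from_euler('xyz',m['attitude'],degrees=True).as_matrix()
def ray(n,uv,z):
    m,A=cam(n); uv=np.atleast_2d(uv)
    d=np.c_[(uv[:,0]-m['cx'])/m['fx'],(uv[:,1]-m['cy'])/m['fy'],np.ones(len(uv))]@A.T
    return m['xyz']+d*((z-m['xyz'][2])/d[:,2])[:,None]
def proj(n,p):
    m,A=cam(n); q=(np.atleast_2d(p)-m['xyz'])@A
    return np.c_[q[:,0]/q[:,2]*m['fx']+m['cx'],q[:,1]/q[:,2]*m['fy']+m['cy']]
E
python3 - <<'E'
from h import *
c=lambda x,y:(225+x/3.1-.34,100+y/3.1-.34)   # crop c1 -> full
s=lambda x,y:(170+x/4-.375,140+y/4-.375)
def P(t,v): print(t,v.round(4).tolist())
im=cv2.imread("pics/top0.png").astype(int)
# ring by dark mask, dish by cream mask, inside viewer a
g=im.max(2)
for nm,x0,y0,x1,y1 in(("a",340,118,390,156),("b",240,143,295,187)):
    m=np.zeros(g.shape,np.uint8); m[y0:y1,x0:x1]=(g[y0:y1,x0:x1]<68)
    cs,_=cv2.findContours(m,cv2.RETR_EXTERNAL,cv2.CHAIN_APPROX_NONE)
    k=max(cs,key=cv2.contourArea); P("ring "+nm+str(cv2.minEnclosingCircle(k)),ray("top",[cv2.minEnclosingCircle(k)[0]],.055))
print(im[160,366],im[266,303],im[150,345], im[180,350])
P("ring a hand",ray("top",[c(421,120)],.055)); P("ring b",ray("top",[c(128,200)],.055))
P("dish a",ray("top",[c(435,187)],.042))
# rails top outer corners a: left-far,left-near,right-far,right-near
P("railsa",ray("top",[c(321,70),c(390,320),c(465,38),c(532,287)],.031))
P("tab a top (crop ends)",ray("top",[c(441,283),c(490,268)],.068))
P("tab a side",ray("side",[s(350,80),s(364,90)],.068))
P("spare/marker/green/black",ray("top",[c(241,516),c(377,531),c(533,549),c(450,396),c(333,396)],.01))
E
```

```text
ring a((360.5, 139.0), 21.360109329223633) [[0.7071, -0.1307, 0.055]]
ring b((265.5, 164.5), 21.55236053466797) [[0.6361, 0.1212, 0.055]]
[115 130 140] [121 137 148] [94 93 98] [118 120 126]
ring a hand [[0.7088, -0.1306, 0.055]]
ring b [[0.637, 0.12, 0.055]]
dish a [[0.6531, -0.1436, 0.042]]
railsa [[0.7618, -0.0481, 0.031], [0.5388, -0.104, 0.031], [0.7921, -0.176, 0.031], [0.568, -0.2267, 0.031]]
tab a top (crop ends) [[0.5639, -0.1413, 0.068], [0.5768, -0.1825, 0.068]]
tab a side [[0.5756, -0.1797, 0.068], [0.5658, -0.1617, 0.068]]
spare/marker/green/black [[0.3729, 0.023, 0.01], [0.3607, -0.0924, 0.01], [0.346, -0.2244, 0.01], [0.476, -0.1578, 0.01], [0.4757, -0.0568, 0.01]]
```

>>> {"name": "drive_tool", "arguments": {"steps": [[[0.012,-0.036,0],2,1],[[0.012,-0.036,0],2,1],[[0.012,-0.036,0],2,1],[[0.012,-0.036,0],2,1],[[0.012,-0.036,0],2,1],[[0.012,-0.036,0],2,1],[[0.012,-0.036,0],2,1],[[0.012,-0.036,0],2,1],[[0.012,-0.036,0],2,1],[[0.012,-0.036,0],2,1],[[0.012,-0.036,0],2,1],[[0.012,-0.036,0],2,1],[[0.012,-0.036,0],2,1],[[0.012,-0.036,0],2,1],[[0.012,-0.036,0],2,1],[[0.012,-0.036,0],2,1],[[0.012,-0.036,0],2,1],[[0.012,-0.036,0],2,1],[[0.012,-0.036,0],2,1],[[0.012,-0.036,0],2,1]], "grip_force": 20}}

```text
t: 1.77
ee_pos: [0.5167, -0.1615, 0.2472]
tool_rot: [180.0, -0.0, -166.2]
wrist_force: [1.3, 0.4, -0.6]
opening: 0.0003
```

>>> {"name": "drive_tool", "arguments": {"steps": [[[0.002,-0.006,-0.03],0,1],[[0.002,-0.006,-0.03],0,1],[[0,0,-0.03],0,1],[[0,0,-0.03],0,1],[[0,0,-0.03],0,1],[[0,0,-0.03],0,1],[[0,0,0],0,1],[[0,0,0],0,1]]}}

```text
t: 2.43
ee_pos: [0.5195, -0.171, 0.0661]
tool_rot: [179.8, -0.2, -166.3]
wrist_force: [0.1, -0.0, 0.5]
opening: 0.0005
```

```bash
python3 - <<'E'
from h import *
print(readout.state()['ee_pos'],readout.state()['tool_rot'])
for n,(x0,y0,x1,y1) in dict(top=(300,90,430,230),side=(170,110,370,240)).items():
    im=vision.get_image(n)[:,:,::-1]; cv2.imwrite(f"pics/{n}1.png",im)
    cv2.imwrite(f"pics/{n}1c.png",cv2.resize(im[y0:y1,x0:x1],None,fx=4,fy=4,interpolation=cv2.INTER_CUBIC))
E
```

```text
[ 0.5195252  -0.17097974  0.06612772] [ 179.81345368   -0.19758783 -166.2905655 ]
```

View pics/side1c.png

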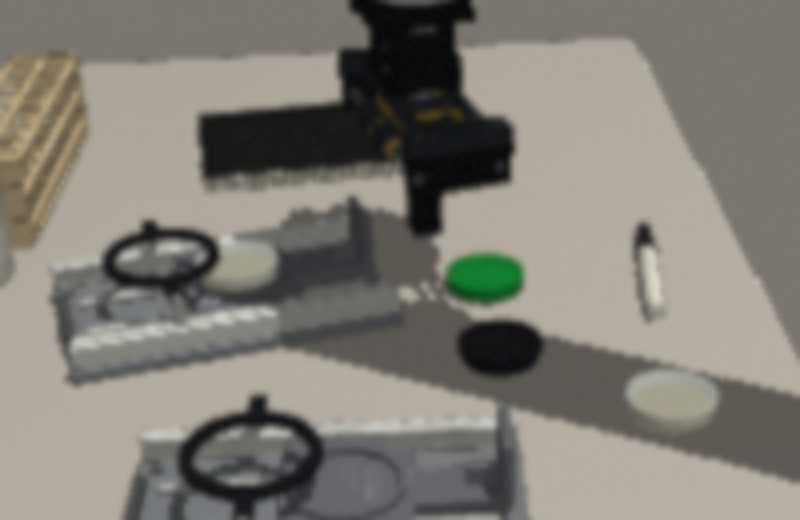

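View pics/top1c.png

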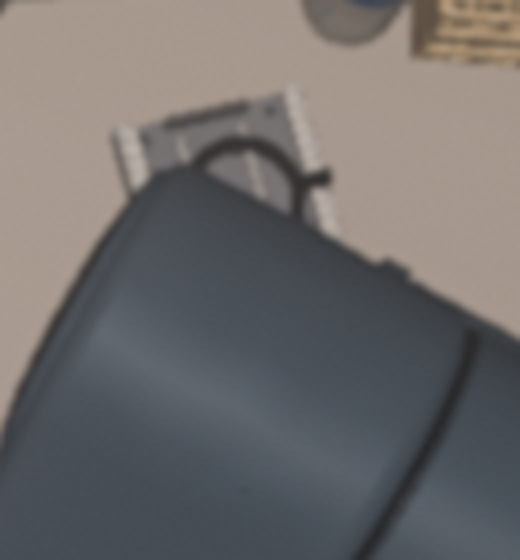

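The side crop shows the closed fingertips at about (425,232), facing the tab at about (360,235). There is a clear gap, and they stand above the green look-alike. I'll push in now.

>>> {"name": "drive_tool", "arguments": {"steps": [[[0.005,-0.001,0],0,1],[[0.005,0,0],0,1],[[0.005,0.001,0],0,1],[[0.005,0.001,0],0,1],[[0.005,0.001,0],0,1],[[0.005,0.001,0],0,1],[[0.005,0.001,0],0,1],[[0.005,0.001,0],0,1],[[0.005,0.001,0],0,1],[[0.005,0.001,0],0,1]]}}

```text
t: 3.37
ee_pos: [0.5684, -0.1643, 0.0675]
tool_rot: [179.9, -0.3, -166.2]
wrist_force: [-6.7, -1.8, 5.3]
opening: 0.0003
```

>>> {"name": "drive_tool", "arguments": {"steps": [[[0.005,0.001,0],0,1],[[0.005,0.001,0],0,1],[[0.005,0.001,0],0,1],[[0.005,0.001,0],0,1],[[0.005,0.001,0],0,1],[[0.005,0.001,0],0,1],[[0.005,0.001,0],0,1],[[0.005,0.001,0],0,1],[[0.005,0.002,0],0,1],[[0.005,0.002,0],0,1],[[0,0,0],0,1],[[0,0,0],0,1]]}}

```text
t: 4.37
ee_pos: [0.6184, -0.1521, 0.067]
tool_rot: [179.8, -0.3, -166.2]
wrist_force: [-5.8, -1.2, 2.8]
opening: 0.0006
```

```bash
python3 - <<'E'
from h import *
s=readout.state();print(s['ee_pos'],s['wrist_force'])
im=vision.get_image("side")[:,:,::-1]
cv2.imwrite("pics/side2c.png",cv2.resize(im[110:240,170:370],None,fx=4,fy=4,interpolation=cv2.INTER_CUBIC))
E
```

```text
[ 0.61838422 -0.15211895  0.06700217] [-5.78791109 -1.22095858  2.84670937]
```

View pics/side2c.png

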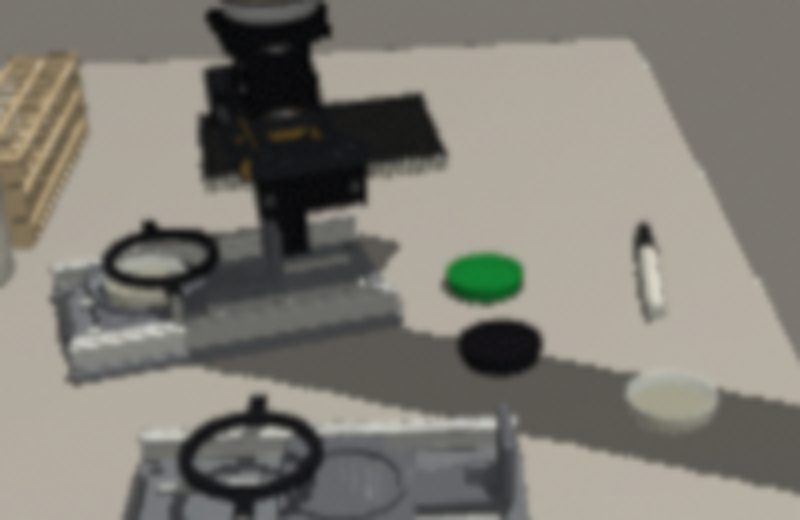

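The side crop shows the tab moved in to about (272,250) and the dish under the ring at about (150,275). I estimate 60–70 mm of slide from the spring force and geometry, so I'll add a few mm for certainty and then withdraw straight back.

>>> {"name": "drive_tool", "arguments": {"steps": [[[0.004,0.001,0],0,1],[[0.003,0.001,0],0,1],[[0,0,0],0,1],[[0,0,0],0,1]]}}

```text
t: 4.75
ee_pos: [0.6252, -0.1504, 0.067]
tool_rot: [179.9, -0.4, -166.2]
wrist_force: [-4.9, -1.9, 3.0]
opening: 0.0007
```

>>> {"name": "drive_tool", "arguments": {"steps": [[[-0.005,-0.001,0],0,1],[[-0.005,-0.001,0],0,1],[[-0.01,-0.002,0],0,1],[[-0.01,-0.002,0],0,1],[[-0.01,-0.003,0],0,1],[[-0.015,-0.004,0],0,1],[[-0.02,-0.005,0],0,1],[[-0.02,-0.005,0],0,1],[[-0.01,-0.002,0.02],0,1],[[0,0,0.03],0,1],[[0,0,0.04],0,1],[[0,0,0.04],0,1],[[0,0.03,0.03],0,1],[[-0.01,0.04,0],0,1],[[-0.01,0.04,0],0,1],[[-0.01,0.04,0],0,1],[[-0.01,0.04,0],0,1],[[-0.01,0.04,0],0,1],[[-0.01,0.04,0],0,1],[[-0.01,0.04,0],0,1]]}}

```text
t: 6.42
ee_pos: [0.4521, 0.1355, 0.2274]
tool_rot: [180.0, 0.1, -166.3]
wrist_force: [-0.1, 0.5, 0.6]
opening: 0.0002
```

>>> {"name": "drive_tool", "arguments": {"steps": [[[-0.01,0.04,0],0,1],[[-0.01,0.04,0],0,1],[[-0.01,0.04,0],0,1],[[-0.01,0.04,0],0,1],[[-0.01,0.04,0],0,1],[[0,0,0],0,1],[[0,0,0],0,1]]}}

```text
t: 7.0
ee_pos: [0.4018, 0.3358, 0.2271]
tool_rot: [180.0, 0.1, -166.0]
wrist_force: [0.5, -0.7, 0.7]
opening: 0.0005
```

```bash
python3 - <<'E'
from h import *
s=readout.state();print(s['ee_pos'],s['wrist_force'])
im=vision.get_image("side")[:,:,::-1]
cv2.imwrite("pics/side3c.png",cv2.resize(im[110:240,170:370],None,fx=4,fy=4,interpolation=cv2.INTER_CUBIC))
im=vision.get_image("top")[:,:,::-1]
cv2.imwrite("pics/top3.png",im)
cv2.imwrite("pics/top3c.png",cv2.resize(im[100:290,225:415],None,fx=3.1,fy=3.1,interpolation=cv2.INTER_CUBIC))
E
```

```text
[0.40182797 0.33577641 0.22714496] [ 0.48879872 -0.7438836   0.69381883]
```

View pics/side3c.png

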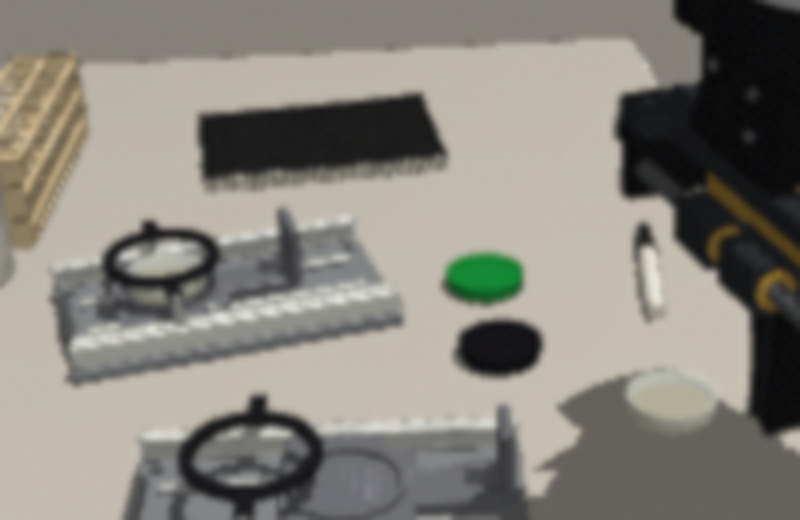

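View pics/top3c.png

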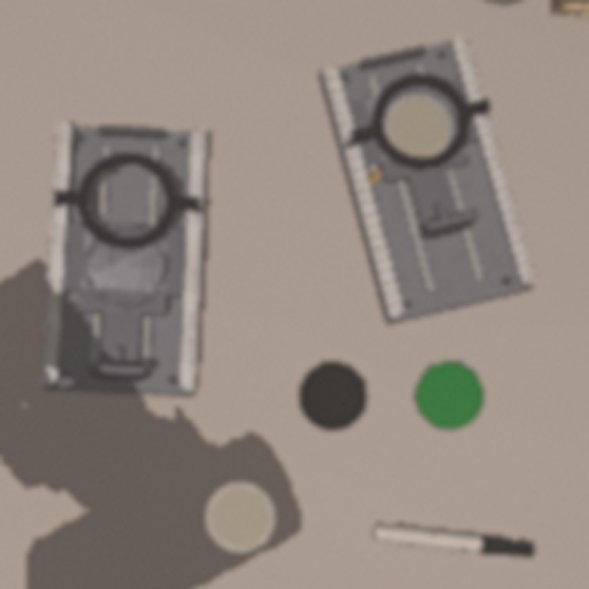

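The pictures show the tab resting partway in, at top crop (450,222), and the orange-tipped pin up behind the wing at (374,175). The dish lies under the ring at (417,125). The empty carrier is at home and the bystanders haven't moved. I'll hand it in.

```bash
python3 - <<'E'
from h import *
c=lambda x,y:(225+x/3.1-.34,100+y/3.1-.34)
print(ray("top",[c(417,125),c(435,187)],.042))
print(env.finish_job())
E
```

```text
[[ 0.7084483  -0.12948015  0.042     ]
 [ 0.65312239 -0.14359743  0.042     ]]
the job is handed in; nothing more can be done
None
```

I pushed the dish carrier (viewer_a, the right-hand viewer) in by its tab with the closed fingertips. I then drew straight back, and the spring returned it onto its raised pin. The job is handed in at about 7 s of the 32 s allowed.

- **Push depth:** I couldn't read the slide directly. Geometry put the push at about 77 mm. The spring force (about 5–6 N) suggested less, roughly 40–60 mm, so the two disagreed. The carrier staying latched shows it went past the pin, but not by how much.
- **Final position:** the dish sits about 57 mm further in than before, against an expected 53 mm. That difference is about the error of picking pixels by hand.
- **Pin and dish:** the last pictures show the orange-tipped pin up behind the wing and the dish lying under the ring.
- **Everything else:** by eye, the empty carrier is at home and the spare dish and marker have not moved. I did not check the tape in the last pictures. The gripper was clear, with only sensor noise on the wrist force.

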